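# Slide the screw carton down its lane

## Robot

A 6-joint arm with a two-finger parallel gripper is mounted at the origin on a cart in front of the work surface, level with it; the furniture and walls round the work are solid. World frame = base frame: x ahead of the robot, y to its left, z up, the work surface at z = 0. Lengths are in mm, angles in rad, forces in N, time in s.
With the tool pointing down it reaches from about 325 to 875 mm from the base axis. Payload 4.4 kg.
Tool frame: the origin (TCP) lies at the centre of the arm's flange, where the gripper is bolted on; the fingertips stand 173 mm ahead of it and the grasp point (between the pads) lies 155 mm ahead of it (robot.grip_point_offset is the distance from the TCP to the grasp point, in mm); z points along the fingers, y is the line along which they close (so a half turn about z gives the same grasp; the last joint's range is limited). The gripper opens to 85 mm and grips with 20 to 120 N. Pads are 22 mm wide; open, the fingers measure 114 mm over their backs; the gripper's body (76 mm by 85 mm) begins 54 mm behind the grasp point. The pads swing forward as they close: fully open they stand 13 mm farther back than shut.
Start: joints at [0.957, 0.207, 1.542, -0, 1.393, -0.15], TCP at [257.236, 514.255, 404.682] pointing down, gripper open.
Joint ranges: [-2.73, 2.73], [-0.86, 2.22], [0.23, 2.46], [-1.11, 4.25], [0.08, 2.63], [-2.82, 2.82]. Speed limits (rad/s): [2.79, 2.79, 3.14, 3.14, 3.14, 3.14].

## Interface

Orientations are given as a rotation vector (axis times angle).
In Python, from cell import robot, cams gives the robot as it stands.
- The arm moves only by the tool step_arm, never from a script. Its argument "targets" is one flat list of numbers, 5 for each row, row after row: the finger opening in m, from 0 to 0.0854, then the shift along the tool's x, y, z in m, then the turn about the tool's z in degrees. In form: [claw, tx, ty, tz, roll, claw, tx, ty, tz, roll, ...]. A call has 1 to 12 rows; each row is the pose to reach, as a shift and turn from the pose commanded when the call began, along the tool's axes at that moment; what a row does not reach only later rows make up. A row lasts 1/12 s, in which the tool goes at most 41.7 mm and 7.16 degrees, less where a joint would pass 70% of its speed; a pose out of reach is approached as far as the arm can. A call with a gripper value outside its range is refused whole. The fingers move at their own pace and stop on an object; the grip force is fixed at half the most. Time passes only in rows, so rows that repeat a pose let the fingers close. It gives the time, the measured TCP pose, the force, the opening and the grip force at its end, in the units of the state.
- robot.observe(): the state, without advancing time (a new reading comes with each control period).
- cams.snapshot(name): name is "scene" or "top" or "wrist"; returns a dict with "color" (384x512x3 uint8, red, green, blue), "fov_y" (degrees; the focal length in pixels is half the picture's height over the tangent of half this angle, whatever the lens; pixels are square), "cx", "cy" (the principal point, pixels), "dist_coeffs" ([k1, k2, p1, p2, k3] as OpenCV has them; the pictures are not rectified), "R" (3x3) and "t" (3): a world point X has camera coordinates R X + t. Camera axes: x right, y down, z forward; pixel columns grow to the right and rows downward; lengths in mm; the calibration is good to about 2 mm. A picture is of the moment at which its call begins. There is no depth.
- robot.sign_off(): hands the job in; it is judged then, once.
Trained networks look in a picture, given as the dict that the camera call returned (one of the last four; its "shot" number tells which), for a name from the list of things; names that differ only in an ending like _2 or _b are one class to them, and where a whole thing is asked for, a point or a joint stands for the part that bears it (a point fixed in the world has none). Each returns a list of dicts, best first, with "score" (0 to 1); they miss things now and then, are a little off and sometimes report something else, mostly with a low value. They report only what shows in the picture. A call takes as long as a camera call. They do not tell look-alikes from the thing itself.
- cams.recognise(label, picture): "point" ([x, y, z] in mm, in world coordinates, good to about 4 mm: the middle of the surface that is visible of it).
- cams.pinpoint(label, picture): "point" ([x, y, z] in mm, in world coordinates, good to about 4 mm: a listed point, or the origin of a listed thing).
The state is a dict: "time_s": time; "qpos": joint angles; "joint_velocities": joint speeds; "joint_torque": joint torques, N m; "tcp_pos": TCP position; "ee_rot": TCP orientation; "wrist_force": force on the tool from outside, world axes, zero at the start; "moment": the same for the moment, N m; "opening": finger opening in mm; "gripper_force": force on a finger pad.
Only numpy, scipy, OpenCV 4.12 (cv2) and the standard library are available. Lean on these libraries where they do the work, as an engineer would, in place of code of your own. Each camera call takes 0.05 s, during which the arm holds its last target. There are 200 camera calls.

## Task

Push the little carton of screws with the fingers, along the bench, into the lane between the two low aluminium rails and on until it stands straight and right up against the stop bar at the lane's far end. The rails' glue has not set, so neither the carton nor the robot may touch a rail. Only push the carton: do not pinch, lift or tip it, leave the other things on the bench where they are, and draw the hand clear at the end.

Things in the scene. Friction and masses are not known exactly. Their poses are not given: they have to be found in the camera images.
- carton: Loose white cardboard carton of screws, a box 55 (its x) x 90 (its y) x 40 mm high, about 0.2 to 0.45 kg; origin at the centre of its underside, z up. It starts on the bench in front of the lane's mouth, usually some centimetres out of line and a little askew, long side roughly across the lane (its x roughly along the lane's x; it stays that way round).
- lane: Fixed lane on the bench. Origin on the bench surface in the middle of the open mouth; its x axis runs down the lane to the stop bar, y to the left seen that way, z up. The lane is 160 mm long and 104 mm wide between the rails (the carton is 90 mm wide). The stop bar closes the far end: aluminium, its near face at x = 160 mm, 22 mm high, 160 mm long across, 14 mm thick. The carton slides directly on the bench top; there is no floor plate or lip.
- rail_left: The lane's left rail, fixed aluminium angle; same origin and axes as the lane. Upright flange 16 mm high and 4 mm thick, inner face at y = +52 mm, from x = 0 to 160 mm; 3 mm thick foot outside it as far as y = +78 mm. Not to be touched.
- rail_right: The lane's right rail, mirror image of the left one (inner face at y = -52 mm); same origin and axes as the lane. Not to be touched.
- tape_measure: Bystander: yellow tape measure, 33 x 81 x 64 mm, standing beyond the right rail; origin at the centre of its underside.
- screwdriver: Bystander: red screwdriver, 28 x 198 x 28 mm, lying beyond the left rail; origin at the centre of its underside.
- pliers: Bystander: blue-handled pliers, 53 x 177 x 14 mm, lying on the bench; origin at the centre of its underside.
- film_pot: Bystander: small black pot with a grey lid, 34 mm across, 53 mm high, standing behind the stop bar; origin at the centre of its underside.
- offcut: Bystander: timber block 60 x 60 x 58 mm high, on the bench; origin at the centre of its underside.
Things that resemble listed ones, but are neither listed nor needed, are in the scene too. There is more than one size of the carton; the job needs the largest.

How it is judged:
By the outcome, as a careful person would: the job done as asked, in the order asked, and still so for the second after the job is handed in, with the robot touching nothing.
It also fails if it takes over 72 s, if anything falls off the work surface, if the arm or the gripper's body presses on something with over 40 N, if the wrist force passes 120 N, or if a joint passes its speed limit or range.

## Working session

There is one attempt and no reset: what is moved stays moved. The work goes in short steps, Python scripts to look and compute and a tool call to move; the robot and the scene stay as the last step left them, time stands still between calls to the robot, and variables do not carry over. Pictures are saved under pics/ and viewed, at most 10 in all, crops included, and the job is handed in when it is done.

Besides the shell and the picture viewer there is one more tool, called after "Emit:" as name(argument=value, ...) on one line, values as JSON. step_arm: Moves the arm, as the interface text tells. Its arguments: {"type":"object","properties":{"targets":{"type":"array","items":{"type":"number"}}},"required":["targets"]}

```bash
mkdir -p pics; cat > h.py <<'E'
import numpy as np, cv2
from cell import robot, cams
def K(p):
    f=p["color"].shape[0]/2/np.tan(np.radians(p["fov_y"])/2)
    return np.array([[f,0,p["cx"]],[0,f,p["cy"]],[0,0,1.]])
def proj(p,X):
    r,_=cv2.Rodrigues(np.array(p["R"],float))
    return cv2.projectPoints(np.array(X,float).reshape(-1,1,3),r,np.array(p["t"],float),K(p),np.array(p["dist_coeffs"],float))[0][:,0]
def unproj(p,uv,z):
    u=cv2.undistortPoints(np.array(uv,float).reshape(-1,1,2),K(p),np.array(p["dist_coeffs"],float))[:,0]
    R=np.array(p["R"],float);t=np.array(p["t"],float);C=-R.T@t
    d=np.c_[u,np.ones(len(u))]@R
    return C+d*((np.asarray(z)-C[2])/d[:,2])[:,None]
def save(p,n): cv2.imwrite("pics/"+n,p["color"][:,:,::-1])
E
python3 - <<'E'
from h import *
a=cams.snapshot("top");b=cams.snapshot("scene")
save(a,"top.png");save(b,"scene.png")
for n,p in(("top",a),("scene",b)):
  for l in["carton","lane","rail_left","rail_right","tape_measure","offcut","pliers","screwdriver","film_pot"]:
    for d in cams.pinpoint(l,p)[:3]: print(n,l,round(d["score"],2),np.round(d["point"]),np.round(proj(p,d["point"])[0]))
print(robot.observe())
E
```

```text
top carton 0.92 [ 518. -108.    2.] [264. 202.]
top carton 0.6 [ 371. -209.    2.] [297. 250.]
top carton 0.55 [ 498. -274.    3.] [318. 208.]
top tape_measure 0.88 [608.  87.   0.] [201. 173.]
top offcut 0.83 [ 566. -385.   -5.] [352. 187.]
top pliers 0.96 [ 373. -386.    0.] [354. 249.]
top screwdriver 0.75 [371.  66.  -2.] [206. 250.]
top screwdriver 0.3 [ 564. -386.   -6.] [352. 188.]
top film_pot 0.55 [460. 194.   0.] [165. 220.]
scene carton 0.86 [ 371. -213.   -3.] [257. 253.]
scene carton 0.66 [ 513. -112.    3.] [252. 208.]
scene carton 0.55 [ 491. -273.   -2.] [298. 234.]
scene rail_left 0.6 [502. -35.   4.] [228. 201.]
scene rail_right 0.58 [502. -37.   1.] [228. 202.]
scene tape_measure 0.82 [607.  88.  -1.] [214. 172.]
scene offcut 0.65 [ 568. -387.   -0.] [348. 232.]
scene pliers 0.58 [ 374. -387.   -1.] [318. 279.]
scene screwdriver 0.54 [373.  64.   3.] [174. 215.]
scene film_pot 0.53 [457. 194.  -3.] [159. 186.]
{'time_s': 1.0, 'qpos': array([ 9.56512207e-01,  2.06605275e-01,  1.54148852e+00,  3.65750631e-05,
        1.39349347e+00, -1.50534849e-01]), 'joint_velocities': array([-1.28854112e-03,  1.11191983e-03, -3.80396721e-04, -1.24535311e-03,
        3.60308825e-04, -9.73992213e-05]), 'joint_torque': array([ 7.78122303e-04, -3.83043158e+01, -2.91986006e+01, -1.30958042e-04,
        5.96771533e-04, -5.44239469e-06]), 'tcp_pos': array([257.22890093, 514.26544822, 404.68412707]), 'ee_rot': array([-7.21948154e-01, -3.05748230e+00, -2.89599286e-05]), 'wrist_force': array([ 0.26455728,  0.00083187, -0.1719692 ]), 'moment': array([-0.01094097,  0.00061141, -0.02182415]), 'gripper_force': 0.0, 'opening': 84.959061742012}
```

View pics/top.png

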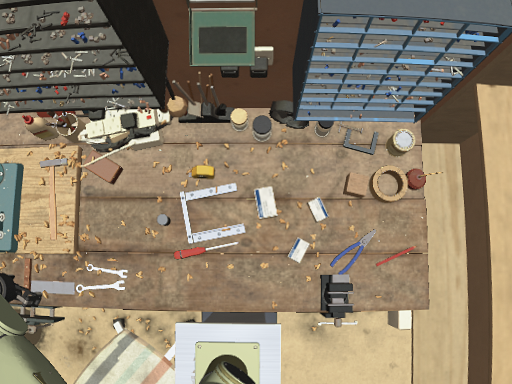

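View pics/scene.png

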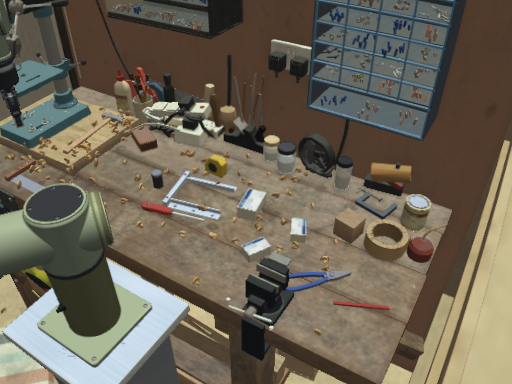

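The view shows three cartons: top px (264,202), (297,250) and (318,208). The first is visibly the largest and lies right in front of the lane mouth (lane at px 182–245, 185–243, opening to the right). I'll confirm it in an enlarged crop.

```bash
python3 - <<'E'
from h import *
a=cams.snapshot("top")
c=a["color"][165:270,160:340]
cv2.imwrite("pics/crop.png",cv2.resize(c,None,fx=4.4,fy=4.4,interpolation=cv2.INTER_CUBIC)[:,:,::-1])
E
```

```text
(no output)
```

View pics/crop.png

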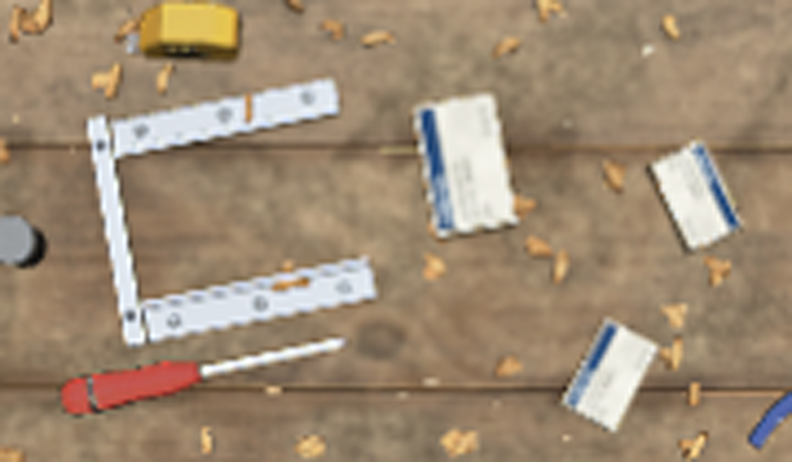

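Confirmed: the carton at crop (466,166) is clearly larger than those at (695,195) and (610,375). The lane opens toward it, with the right rail's inner edge at (115,158)-(340,115) and the left one's at (143,303)-(370,260). Now for a rough pose and the first move.

```bash
cat >> h.py <<'E'
from scipy.spatial.transform import Rotation as Ro
def tool(w,p=None):  # world displacement/target -> tool shift in m
    s=robot.observe(); R=Ro.from_rotvec(s["ee_rot"]).as_matrix()
    return R.T@(np.array(w)-s["tcp_pos"])/1000, R
E
python3 - <<'E'
from h import *
a=cams.snapshot("top")
f=lambda L,z: unproj(a,np.array(L)/4.4+[160,165],z)[:,:2]
r=f([(115,158),(340,115),(143,303),(370,260)],3.);c=f([(415,108),(495,95),(517,222),(438,238)],40.)
print(np.round(r),np.round(c),np.round(c.mean(0)))
m=(r[1]+r[3])/2; d=m-(r[0]+r[2])/2; d=-d/np.linalg.norm(d)
print("mouth",m,"ang",np.degrees(np.arctan2(d[1],d[0])), "edge",np.linalg.norm(c-np.roll(c,1,0),axis=1))
t,R=tool([*(m-100*d),404.7]);print(t,np.degrees(np.arctan2(R[1,0],R[0,0])))
E
```

```text
[[519. 131.]
 [551. -27.]
 [418. 109.]
 [449. -49.]] [[ 550.  -80.]
 [ 559. -134.]
 [ 472. -149.]
 [ 461.  -96.]] [ 510. -115.]
mouth [499.87736887 -37.70618924] ang 101.18743642210393 edge [90.27571787 55.29799799 88.25941314 54.45849072]
[-5.25156036e-01 -4.64157526e-01  1.73573570e-05] 153.4266294153376
```

Emit:
step_arm(targets=[0.05,-0.525,-0.464,0,52.2,0.05,-0.525,-0.464,0,52.2,0.05,-0.525,-0.464,0,52.2,0.05,-0.525,-0.464,0,52.2,0.05,-0.525,-0.464,0,52.2,0.05,-0.525,-0.464,0,52.2,0.05,-0.525,-0.464,0,52.2,0.05,-0.525,-0.464,0,52.2,0.05,-0.525,-0.464,0,52.2,0.05,-0.525,-0.464,0,52.2,0.05,-0.525,-0.464,0,52.2,0.05,-0.525,-0.464,0,52.2])

```text
time_s: 2.1
tcp_pos: [444.4, 48.5, 405.1]
ee_rot: [1.993, 2.427, 0.001]
wrist_force: [1.0, 0.4, 0.2]
opening: 49.9
gripper_force: 0.0
```

```bash
python3 - <<'E'
from h import *
t,R=tool([519.3,-135.8,404.7]);print(t,np.degrees(np.arctan2(R[1,0],R[0,0])),robot.observe())
E
```

```text
[-0.1953277   0.03765341  0.00048537] 101.21435762159058 {'time_s': 2.1, 'qpos': array([-8.54464977e-02, -7.39118809e-02,  1.83892755e+00,  1.62983746e-04,
        1.37536263e+00, -2.81205626e-01]), 'joint_velocities': array([-1.04677695,  0.27554496, -0.25692537,  0.00501681, -0.03174632,
       -1.03621409]), 'joint_torque': array([  3.40336025, -27.59386182, -27.54526913,  -0.18114286,
         0.25981857,   0.83466925]), 'tcp_pos': array([444.37760028,  48.47533108, 405.10395067]), 'ee_rot': array([1.99318255e+00, 2.42716038e+00, 1.28695388e-03]), 'wrist_force': array([0.98584805, 0.43490481, 0.19934522]), 'moment': array([ 0.04757526, -0.01546465,  0.01278407]), 'gripper_force': 0.0, 'opening': 49.92579802543196}
```

Emit:
step_arm(targets=[0.05,-0.195,0.038,0,0,0.05,-0.195,0.038,0,0,0.05,-0.195,0.038,0,0,0.05,-0.195,0.038,0,0,0.05,-0.195,0.038,0,0,0.05,-0.195,0.038,0,0,0.05,-0.195,0.038,0,0])

```text
time_s: 2.68
tcp_pos: [519.7, -135.0, 404.4]
ee_rot: [-1.997, -2.424, -0.0]
wrist_force: [-0.0, 0.5, -1.0]
opening: 50.3
gripper_force: 0.0
```

```bash
python3 - <<'E'
from h import *
w=cams.snapshot("wrist");save(w,"wrist.png");R=np.array(w["R"]);print(-R.T@w["t"],w["fov_y"],robot.observe()["tcp_pos"])
np.save("w1.npy",w,allow_pickle=True)
for l in["carton","lane","rail_left","rail_right"]:
    for d in cams.pinpoint(l,w)[:3]: print(l,round(d["score"],2),np.round(d["point"]),np.round(proj(w,d["point"])[0]))
E
```

```text
[502.82425362 -57.72628623 374.4209982 ] 59.47152708115226 [ 519.29908545 -133.63746679  404.32866912]
carton 0.91 [ 374. -212.    2.] [125. 196.]
carton 0.71 [ 513. -107.    2.] [258. 131.]
carton 0.63 [ 493. -268.   -1.] [217. 254.]
rail_left 0.59 [ 513. -111.    1.] [257. 135.]
rail_right 0.3 [ 568. -387.    1.] [258. 339.]
```

View pics/wrist.png

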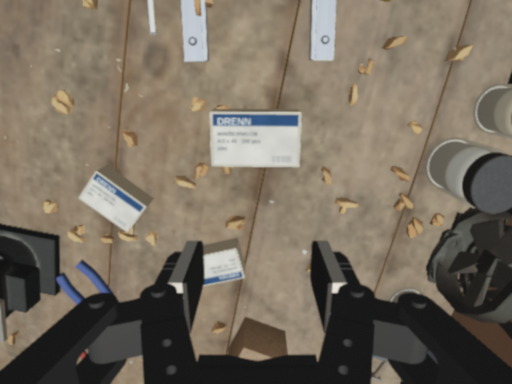

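Wrist view: carton top at (210–301, 111–167), nearly square to the lane, with the rail mouths at rows ~60 (inner edges ~207 and ~311). I'll move on about 85 mm so the lane and carton both show.

Emit:
step_arm(targets=[0.05,0.085,0,0,0,0.05,0.085,0,0,0,0.05,0.085,0,0,0,0.05,0.085,0,0,0,0.05,0.085,0,0,0])

```text
time_s: 3.35
tcp_pos: [502.7, -49.1, 405.1]
ee_rot: [1.99, 2.429, -0.0]
wrist_force: [-0.2, -0.4, 1.1]
opening: 49.7
gripper_force: 0.0
```

```bash
python3 - <<'E'
from h import *
w=cams.snapshot("wrist");np.save("w2.npy",w,allow_pickle=True)
c=w["color"][0:270,130:390]
cv2.imwrite("pics/w2.png",cv2.resize(c,None,fx=2.2,fy=2.2,interpolation=cv2.INTER_CUBIC)[:,:,::-1])
print(robot.observe()["tcp_pos"])
E
```

```text
[502.89606488 -49.85588381 405.05014835]
```

View pics/w2.png

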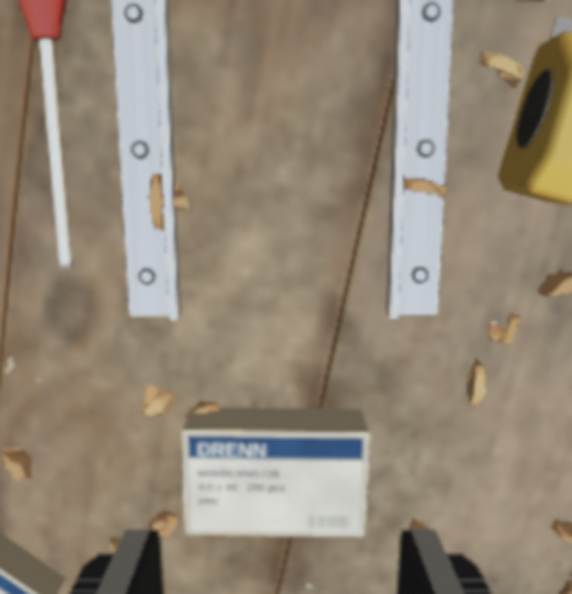

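```bash
cat > lane.py <<'E'
from h import *
def lane(w,L,z,off=(130,0),s=2.2): return unproj(w,np.array(L)/s+off,z)[:,:2]
E
python3 - <<'E'
from lane import *
w=np.load("w2.npy",allow_pickle=True).item()
o=lane(w,[(129,316),(112,0),(439,315),(453,0)],3.)
i=lane(w,[(178,318),(166,0),(390,317),(399,0)],16.)
c=lane(w,[(183,430),(369,431),(365,536),(187,534)],40.)
an=lambda v:np.degrees(np.arctan2(v[1],v[0]))
for r in(o,i):
  print("mouth",(r[0]+r[2])/2,"width",np.linalg.norm(r[0]-r[2]),"dirs",an(r[1]-r[0]),an(r[3]-r[2]),"perp",an(r[0]-r[2])-90)
print("carton",c.mean(0),[an(c[0]-c[1])-90,an(c[3]-c[2])-90,an(c[0]-c[3]),an(c[1]-c[2])],np.linalg.norm(c-np.roll(c,1,0),axis=1))
m=(o[0]+o[2]+i[0]+i[2])/4
for a in(101.2,102.):
  d=np.array([np.cos(np.radians(a)),np.sin(np.radians(a))]);n=np.array([-d[1],d[0]])
  print(a,"carton in lane",(c.mean(0)-m)@d,(c.mean(0)-m)@n,"corners",(c-m)@d,(c-m)@n)
  print("tcp in lane",(robot.observe()["tcp_pos"][:2]-m)@d,(robot.observe()["tcp_pos"][:2]-m)@n)
E
```

```text
mouth [500.61369916 -34.84747209] width 157.41176042831006 dirs 101.43455544007352 102.02872050436709 perp -258.4354471667947
mouth [500.28918553 -33.6969634 ] width 103.81135425195463 dirs 101.48886531553583 101.97364572243777 perp -258.3493344206046
carton [ 511.8392263  -110.93717487] [np.float64(-258.9547676199824), np.float64(-259.3402348443352), np.float64(101.09821187445252), np.float64(101.50967052344764)] [55.16280114 89.0576383  55.76646734 89.46069229]
101.2 carton in lane -77.41678375844708 3.7200628331844134 corners [ -49.56441073  -49.80497333 -105.57062616 -104.72712482] [ 48.29957071 -40.75774268 -41.05914616  48.39756947]
tcp in lane -15.761707238296044 0.6288181905441623
102.0 carton in lane -77.35729729260387 4.80060731248635 corners [ -48.88521207  -50.3691855  -106.13361076 -104.04118084] [ 48.9868899  -40.05838376 -39.58114776  49.85507087]
tcp in lane -15.751391177291024 0.8488246947819723
```

Emit:
step_arm(targets=[0.05,-0.126,-0.0035,0,-0.5,0.05,-0.126,-0.0035,0,-0.5,0.05,-0.126,-0.0035,0,-0.5,0.05,-0.126,-0.0035,0,-0.5,0.05,-0.126,-0.0035,0.14,-0.5,0.05,-0.126,-0.0035,0.14,-0.5,0.05,-0.126,-0.0035,0.14,-0.5,0.05,-0.126,-0.0035,0.14,-0.5,0.05,-0.126,-0.0035,0.224,-0.5,0.05,-0.126,-0.0035,0.224,-0.5,0.05,-0.126,-0.0035,0.224,-0.5,0.05,-0.126,-0.0035,0.224,-0.5])

```text
time_s: 4.4
tcp_pos: [522.7, -174.6, 178.3]
ee_rot: [-1.981, -2.43, 0.002]
wrist_force: [-0.4, -0.0, 0.8]
opening: 50.1
gripper_force: 0.0
```

```bash
cat >> lane.py <<'E'
A=np.radians(101.67);M=np.array([500.45,-34.3]);D=np.array([np.cos(A),np.sin(A)]);N=np.array([-D[1],D[0]])
def rel(p): p=np.array(p)[...,:2]-M; return np.round(np.stack([p@D,p@N],-1),1)
def st():
    s=robot.observe();R=Ro.from_rotvec(s["ee_rot"]).as_matrix()
    print("lane",rel(s["tcp_pos"]),"z",s["tcp_pos"][2],"yaw",np.degrees(np.arctan2(R[1,0],R[0,0])),"F",s["wrist_force"],s["time_s"])
E
python3 - <<'E'
from lane import *
st();w=cams.snapshot("wrist");save(w,"w3.png");np.save("w3.npy",w,allow_pickle=True)
E
```

```text
lane [-141.9    6.6] z 178.2658827466361 yaw 101.640352139573 F [-0.41672327 -0.04181806  0.84890525] 4.4
```

View pics/w3.png

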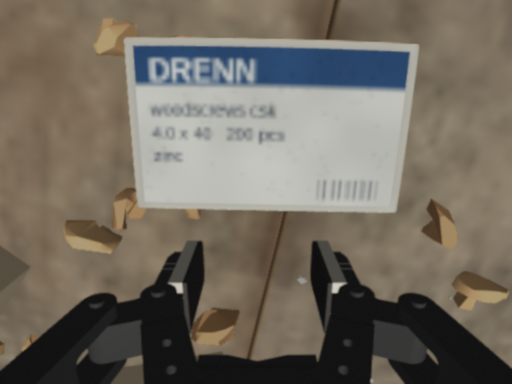

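Close view: carton top corners are at (127,38), (418,44), (397,212) and (139,208). Both fingers are behind its rear face, straddling its middle.

```bash
python3 - <<'E'
from lane import *
w=np.load("w3.npy",allow_pickle=True).item()
c=unproj(w,[(127,38),(418,44),(397,212),(139,208)],40.)
print(rel(c),rel(c.mean(0)));st()
E
```

```text
[[ -48.7   48.4]
 [ -50.2  -40.1]
 [-104.9  -39.9]
 [-103.6   50.1]] [-76.9   4.6]
lane [-142.6    5.4] z 180.85075095456435 yaw 101.66359488485399 F [-0.30784408  0.34059133  1.09435364] 4.45
```

Emit:
step_arm(targets=[0.05,0.01,0,0,0,0.05,0.018,0,0,0,0.05,0.023,0,0,0,0.05,0.027,0,0,0,0.05,0.031,0,0,0,0.05,0.036,0.0006,0,0,0.05,0.041,0.0012,0,0,0.05,0.046,0.0018,0,0,0.05,0.051,0.0024,0,0,0.05,0.056,0.003,0,0,0.05,0.059,0.0034,0,0,0.05,0.061,0.0036,0,0])

```text
time_s: 5.45
tcp_pos: [514.9, -113.2, 180.5]
ee_rot: [-1.982, -2.437, 0.0]
wrist_force: [0.9, -2.6, 0.6]
opening: 50.0
gripper_force: 0.7
```

```bash
python3 - <<'E'
from lane import *
st();w=cams.snapshot("wrist");save(w,"w4.png");np.save("w4.npy",w,allow_pickle=True)
E
```

```text
lane [-80.2   1.8] z 180.45761857159565 yaw 101.75438403144248 F [ 0.86136978 -2.58542911  0.59382624] 5.45
```

View pics/w4.png

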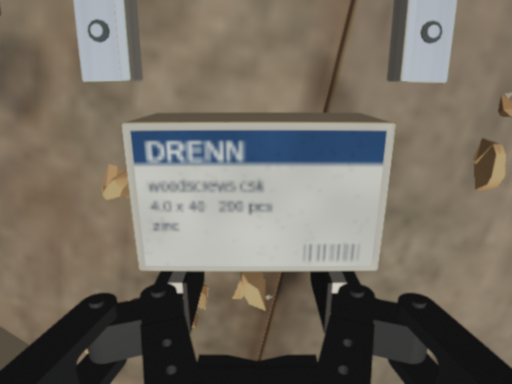

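Both fingers now bear on the rear face. Carton top is at (124–394, 123)–(140–379, 270), and the rail outer corners are at (82,81) and (448,82), with the inner base edges at x≈142 and 389.

```bash
python3 - <<'E'
from lane import *
w=np.load("w4.npy",allow_pickle=True).item()
c=unproj(w,[(124,123),(394,123),(379,270),(140,270)],40.)
print(rel(c),rel(c.mean(0)))
print(rel(unproj(w,[(82,81),(448,82)],3.)),rel(unproj(w,[(142,80),(389,81)],0.)))
E
```

```text
[[-13.4  47.4]
 [-13.2 -41.3]
 [-68.1 -42.5]
 [-68.3  47.9]] [-40.7   2.9]
[[  0.6  78.6]
 [  0.6 -78.2]] [[  0.6  53.4]
 [  0.4 -53.3]]
```

Emit:
step_arm(targets=[0.05,0.005,0.0005,0,0,0.05,0.01,0.0009,0,0,0.05,0.015,0.0013,0,0,0.05,0.02,0.0017,0,0,0.05,0.025,0.0021,0,0,0.05,0.03,0.0025,0,0,0.05,0.035,0.0029,0,0,0.05,0.038,0.003,0,0,0.05,0.04,0.003,0,0])

```text
time_s: 6.25
tcp_pos: [509.8, -73.4, 180.6]
ee_rot: [-1.982, -2.437, 0.0]
wrist_force: [0.1, -1.1, -0.0]
opening: 50.0
gripper_force: 0.4
```

```bash
python3 - <<'E'
from lane import *
st();w=cams.snapshot("wrist");save(w,"w5.png");np.save("w5.npy",w,allow_pickle=True)
E
```

```text
lane [-40.2  -1.2] z 180.64530620730105 yaw 101.75724928937659 F [ 0.09749151 -1.09458937 -0.03706909] 6.25
```

View pics/w5.png

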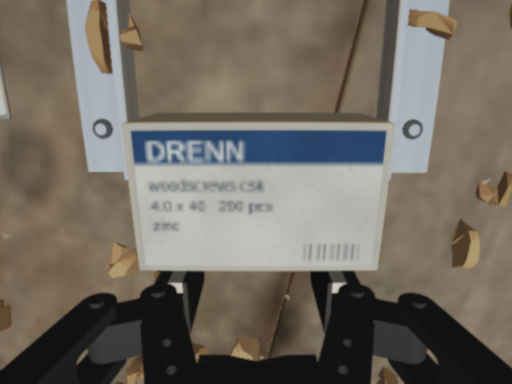

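The carton has moved with the tool (same pixels), and the rail outer corners are now at (88,172) and (428,173).

```bash
python3 - <<'E'
from lane import *
w=np.load("w5.npy",allow_pickle=True).item()
c=unproj(w,[(124,123),(394,123),(379,270),(140,270)],40.)
print(rel(c),rel(c.mean(0)))
print(rel(unproj(w,[(88,172),(428,173)],3.)))
i=unproj(w,[(123,45),(136,110),(383,45),(378,110)],0.);print(rel(i))
E
```

```text
[[ 26.6  44.4]
 [ 26.8 -44.4]
 [-28.2 -45.7]
 [-28.4  44.9]] [-0.8 -0.2]
[[  0.3  78.6]
 [  0.1 -78.3]]
[[ 54.9  57.3]
 [ 27.8  54.2]
 [ 55.  -52.4]
 [ 28.  -52.8]]
```

Emit:
step_arm(targets=[0.05,0.006,0,0,0,0.05,0.014,0,0,0,0.05,0.023,0,0,0,0.05,0.032,0,0,0,0.05,0.041,0,0,0,0.05,0.05,0,0,0,0.05,0.059,0,0,0,0.05,0.068,0,0,0,0.05,0.076,0,0,0,0.05,0.083,0,0,0,0.05,0.088,0,0,0,0.05,0.09,0,0,0])

```text
time_s: 7.3
tcp_pos: [491.4, 14.9, 180.6]
ee_rot: [-1.982, -2.437, 0.0]
wrist_force: [0.1, -1.4, 1.9]
opening: 50.2
gripper_force: 0.7
```

```bash
python3 - <<'E'
from lane import *
st();w=cams.snapshot("wrist");save(w,"w6.png");np.save("w6.npy",w,allow_pickle=True)
E
```

```text
lane [50. -1.] z 180.62627257525426 yaw 101.77533654833633 F [ 0.10464457 -1.4341066   1.86206604] 7.3
```

View pics/w6.png

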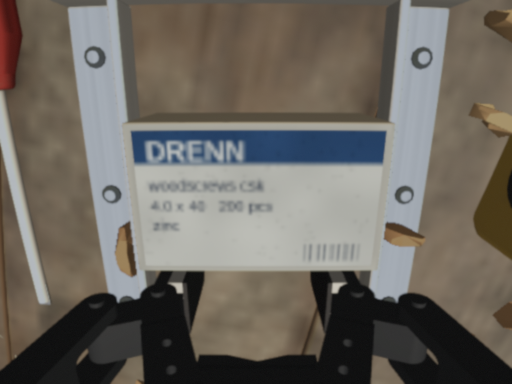

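Carton is centred between the rails, with the stop bar's face at row ~5 and about 43 mm left to go.

Emit:
step_arm(targets=[0.05,0.006,0,0,0,0.05,0.013,0,0,0,0.05,0.02,0,0,0,0.05,0.027,0,0,0,0.05,0.033,0,0,0,0.05,0.036,0,0,0,0.05,0.038,0,0,0,0.05,0.039,0,0,0,0.05,0.04,0,0,0])

```text
time_s: 8.1
tcp_pos: [483.4, 53.4, 180.6]
ee_rot: [-1.983, -2.437, 0.0]
wrist_force: [0.2, 0.3, -0.4]
opening: 50.0
gripper_force: 0.4
```

Emit:
step_arm(targets=[0.05,0.0007,0,0,0,0.05,0.0014,0,0,0,0.05,0.002,0,0,0,0.05,0.002,0,0,0])

```text
time_s: 8.43
tcp_pos: [483.0, 55.2, 180.6]
ee_rot: [-1.983, -2.436, -0.0]
wrist_force: [0.4, -0.1, -0.2]
opening: 50.0
gripper_force: 0.2
```

Emit:
step_arm(targets=[0.05,0.0007,0,0,0,0.05,0.0014,0,0,0,0.05,0.002,0,0,0,0.05,0.002,0,0,0])

```text
time_s: 8.77
tcp_pos: [482.7, 57.2, 180.7]
ee_rot: [1.983, 2.437, -0.0]
wrist_force: [-0.3, -0.8, -0.6]
opening: 49.9
gripper_force: 0.4
```

```bash
python3 - <<'E'
from lane import *
st()
E
```

```text
lane [93.2 -1.1] z 180.68352098777308 yaw 101.72622650646116 F [-0.27939595 -0.80802982 -0.64300609] 8.7667
```

Emit:
step_arm(targets=[0.05,0.0005,0,0,0,0.05,0.001,0,0,0,0.05,0.001,0,0,0])

```text
time_s: 9.02
tcp_pos: [482.6, 57.5, 180.8]
ee_rot: [1.982, 2.436, -0.002]
wrist_force: [-0.0, -5.5, -1.0]
opening: 49.8
gripper_force: 2.6
```

Emit:
step_arm(targets=[0.05,0.0005,0,0,0,0.05,0.001,0,0,0,0.05,0.001,0,0,0])

```text
time_s: 9.27
tcp_pos: [482.6, 57.9, 180.9]
ee_rot: [1.981, 2.435, -0.003]
wrist_force: [0.7, -8.4, 0.4]
opening: 49.9
gripper_force: 4.3
```

The stop bar is felt. One more light press to square it up, then draw back and up.

Emit:
step_arm(targets=[0.05,0.0005,0,0,0,0.05,0.001,0,0,0,0.05,0.001,0,0,0])

```text
time_s: 9.52
tcp_pos: [482.6, 58.2, 181.1]
ee_rot: [1.979, 2.435, -0.005]
wrist_force: [-0.1, -12.4, -0.3]
opening: 50.2
gripper_force: 6.0
```

Emit:
step_arm(targets=[0.05,-0.003,0,0,0,0.05,-0.008,0,0,0,0.05,-0.016,0,0,0,0.05,-0.025,0,0,0,0.05,-0.03,0,0,0,0.05,-0.03,0,-0.03,0,0.05,-0.03,0,-0.07,0,0.05,-0.03,0,-0.11,0,0.05,-0.03,0,-0.15,0,0.05,-0.03,0,-0.19,0,0.05,-0.03,0,-0.2,0,0.05,-0.03,0,-0.2,0])

```text
time_s: 10.52
tcp_pos: [489.7, 30.3, 385.6]
ee_rot: [1.978, 2.43, 0.009]
wrist_force: [1.0, -1.1, -0.1]
opening: 50.0
gripper_force: 0.0
```

```bash
python3 - <<'E'
from lane import *
st();w=cams.snapshot("wrist");np.save("w7.npy",w,allow_pickle=True)
c=w["color"][60:300,130:390]
cv2.imwrite("pics/w7.png",cv2.resize(c,None,fx=2.4,fy=2.4,interpolation=cv2.INTER_CUBIC)[:,:,::-1])
E
```

```text
lane [65.5 -2.6] z 385.56008949370363 yaw 101.71436236950038 F [ 1.03076652 -1.05388105 -0.07365787] 10.5167
```

View pics/w7.png

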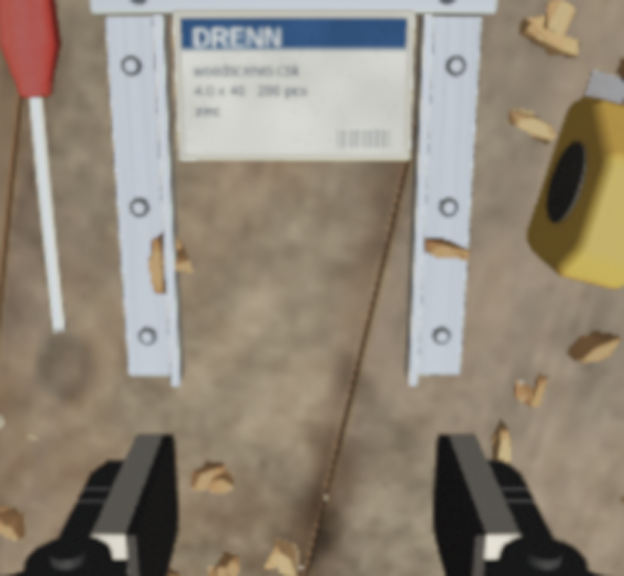

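The carton stands square against the bar (front edge at crop row ~13, bar edge ~12) with gaps to both rails, and the hand is clear. A quick number check comes before handing in.

```bash
python3 - <<'E'
from lane import *
w=np.load("w7.npy",allow_pickle=True).item()
print(rel(unproj(w,np.array([(173,14),(416,13),(411,160),(177,160)])/2.4+[130,60],40.)))
print(rel(unproj(w,np.array([(92,12),(496,11)])/2.4+[130,60],22.)))
print(robot.sign_off())
E
```

```text
[[158.6  44.7]
 [159.  -45.3]
 [104.7 -45.4]
 [104.7  45.5]]
[[160.5  79.1]
 [160.9 -79.4]]
the job is handed in; nothing more can be done
None
```

The job is handed in: the largest carton stands straight against the stop bar, about 7 mm clear of each rail; it was only pushed, and the hand is drawn clear. No verdict came back from the sign-off.

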